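# Seat a tapered arbor in the socket held in the bench vice

## Task

Take the arbor with the tapered shank out of the wooden rack, set it shank down in the taper socket that is clamped in the vice, and let go of it: it will stand a little proud. Then tap or press it down from above until it locks with its collar fully home on the socket. Leave the other two tools standing in the rack.

Things in the scene. Friction and masses are not known exactly. Their poses are not given: they have to be found in the camera images.
- taper_arbor: Arbor to seat: plain steel, 0.4-0.6 kg, 105 mm tall, upright, round about z (up). Origin: centre of its lower end. Upward from there: tapered shank 0-55 mm (29 mm diameter below, 40 above), collar 55-63 mm (58 mm diameter), round flat-topped head 63-105 mm (28 mm diameter; grip it here). Starts in any hole of a fixed wooden rack, its origin 10 mm above the bench, shank in view.
- socket_mouth (a point): Centre of the socket's rim, z up: steel sleeve in a dark vice, rim 130 mm above bench, 15 above jaws, 50 mm inside, 62 outside; 41 inside 6 mm down, then 1:5 taper. Set in, the arbor stands 16 mm proud (origin 39 mm below this point); about 11 N including its weight (+3 N at 30 mm/s, more if off-centre: tap again) drives it; it stays where driven. Home: collar on rim, origin 55 mm below, hard stop.
- straight_arbor: Bystander in the rack: steel, straight shank 30 mm diameter (0-60 mm), wide flat round head 48 mm diameter (60-85 mm). Origin: centre of its lower end; z up. The rack is a wooden block 75 x 260 x 25 mm, fixed, with three 35 mm holes, 15 mm deep, in a row at 85 mm spacing, one tool in each.
- straight_centre: Bystander in the rack: steel pin of 30 mm diameter, straight to 85 mm, with a conical point on top, 110 mm tall in all, no collar. Origin: centre of its lower end; z up.
There are look-alikes about, which are no part of the job. What is shaped like the taper_arbor but black or yellow is not meant.

How it is judged (in metres and radians):
On the way, in this order (a step that is already met when the one before it is completed fails the run):
1. the tapered arbor stands in the socket, let go of, still proud by at least 5 mm (horizontal distance between taper_arbor and socket_mouth below 0.012 m and z of taper_arbor in the frame of socket_mouth between -0.05 and -0.025 m and angle between taper_arbor's own z axis and vertical below 0.2 rad and contact force between the fingers and taper_arbor below 0.3 N), for 0.2 s.
2. it is driven down until its collar is within 3 mm of the socket's rim (horizontal distance between taper_arbor and socket_mouth below 0.01 m and z of taper_arbor in the frame of socket_mouth below -0.052 m), for 0.1 s.
At the end, for the whole second after the job is handed in: The tapered arbor is at rest in the socket, upright within 7 degrees, its collar within 3 mm of the socket's rim, and the two other tools stand in the rack within 20 mm of where they began (all of step 2 and angle between taper_arbor's own z axis and vertical below 0.12 rad and linear speed of taper_arbor below 0.02 m/s and distance of each of straight_arbor, straight_centre from where it was at the start of the episode below 0.02 m); the robot touches nothing.
It fails at once if a bystander tool is tipped over or taken out of the rack (angle between any of straight_arbor, straight_centre's own z axis and vertical above 0.5 rad or distance of any of straight_arbor, straight_centre from where it was at the start of the episode above 0.04 m).
It also fails if it takes over 54 s, if anything falls off the work surface, if the arm or the gripper's body presses on something with over 40 N, if the wrist force passes 120 N, or if a joint passes its speed limit or range.

## Robot

A 6-joint arm with a two-finger parallel gripper is mounted at the origin on the work surface. World frame = base frame: x ahead of the robot, y to its left, z up, the work surface at z = 0. Lengths are in mm, angles in rad, forces in N, time in s.
With the tool pointing down it reaches from about 300 to 775 mm from the base axis. Payload 14.6 kg.
Tool frame: the origin (TCP) lies between the finger pads; the fingertips stand manip.finger_overhang ahead of it and the grasp point (between the pads) lies 2 mm behind it (manip.finger_overhang is the distance from the TCP to the fingertips, in mm); z points along the fingers, y is the direction in which the jaws open and shut (so a half turn about z gives the same grasp; the last joint's range is limited). The gripper opens to 94 mm and grips with 3 to 60 N. Pads are 16 mm wide; open, the fingers measure 119 mm over their backs; the gripper's body (75 mm by 177 mm) begins 78 mm behind the grasp point.
Start: joints at [1.18, 0.3, 1.521, -0, 1.321, -0.067], TCP at [174.991, 521.409, 222.446] pointing down, gripper open.
Joint ranges: [-3.03, 3.03], [-0.79, 2.21], [0.23, 2.52], [-1.04, 4.18], [0, 3.07], [-2.55, 2.55]. Speed limits (rad/s): [2.22, 2.22, 2.57, 3.14, 3.14, 3.14].

## Interface

Orientations are given as [roll, pitch, yaw] about the fixed x, y, z axes, in that order (R = Rz(yaw) Ry(pitch) Rx(roll)).
In Python, from cell import manip gives the robot as it stands.
- The arm moves only by the tool drive_tool, never from a script. Its argument "steps" is a list of rows, each an object with "delta_pos": the shift along the world's x, y, z in mm, a list of three; "yaw": the turn about the world's z in rad; "hand": the finger opening in mm, from 0 to 94. A call has 1 to 5 rows; each row shifts and turns the commanded pose from where the row before left it; what a row does not reach is not made up. A row lasts 1/12 s, in which the tool goes at most 41.7 mm and 7.16 degrees, less where a joint would pass 70% of its speed; a pose out of reach is approached as far as the arm can. A call is refused whole if a number of a shift passes 41.7 or a number of a turn 0.125, either way. A call with a gripper value outside its range is refused whole. The fingers move at their own pace and stop on an object; "squeeze" is the grip in N (left out, the last holds). Time passes only in rows, so rows that do not move let the fingers close. It gives the time, the measured TCP pose, the force and the opening at its end, in the units of the state.
- manip.read_state(): the state, without advancing time (a new reading comes with each control period).
- manip.camera(name): name is "scene" or "top" or "wrist"; returns a dict with "frame" (420x560x3 uint8, red, green, blue), "range_z" (420x560 float32, mm along the optical axis (not along the pixel's ray), 0 where there is no reading), "intrinsics" (3x3 intrinsics, pixels), "position" and "attitude" of the camera in the world. Camera axes: x right, y down, z forward; pixel columns grow to the right and rows downward; lengths in mm; the calibration is good to about 2 mm. The wrist camera is an equidistant fisheye: a pixel r from the principal point sees the ray r / f radians off the axis. A picture is of the moment at which its call begins.
- manip.sign_off(): hands the job in, once; it reports no verdict.
The state is a dict: "clock": time; "joints": joint angles; "qd": joint speeds; "effort": joint torques, N m; "eef_pos": TCP position; "eef_rot": TCP orientation; "wrist_force": force on the tool from outside, world axes, zero at the start; "moment": the same for the moment, N m; "finger_gap": finger opening in mm.
Only numpy, scipy, OpenCV 4.12 (cv2) and the standard library are available. Lean on these libraries where they do the work, as an engineer would, in place of code of your own. Each camera call takes 0.05 s, during which the arm holds its last target.

## Working session

There is one attempt and no reset: what is moved stays moved. The work goes in short steps, Python scripts to look and compute and a tool call to move; the robot and the scene stay as the last step left them, time stands still between calls to the robot, and variables do not carry over. Pictures are saved under pics/ and viewed, and the job is handed in when it is done.

Besides the shell and the picture viewer there is one more tool, called after "Call:" as name(argument=value, ...), one argument or row to a line, values as JSON. drive_tool: Moves the arm, as the interface text tells. Its arguments: {"type":"object","properties":{"steps":{"type":"array"},"squeeze":{"type":"number"}},"required":["steps"]}

```bash
ls; mkdir -p pics; cat > h.py <<'E'
import numpy as np, cv2
from cell import manip
def snap(n,tag):
    c=manip.camera(n); np.savez(f'pics/{tag}.npz',**{k:np.asarray(v) for k,v in c.items()})
    cv2.imwrite(f'pics/{tag}.png',c['frame'][:,:,::-1]); return c
E
python3 - <<'E'
from h import *
print(manip.finger_overhang); print(manip.read_state())
for n in ['scene','top','wrist']:
    c=snap(n,n+'0'); print(n,c['intrinsics'],c['position'],c['attitude'])
E
```

```text
pics
17.0
{'clock': 0.0, 'joints': array([ 1.18039603e+00,  3.00482656e-01,  1.52157952e+00,  1.59756811e-05,
        1.32071768e+00, -6.66305486e-02]), 'qd': array([ 0.00058303, -0.00078586, -0.00139265, -0.00040974,  0.00088574,
       -0.00282546]), 'effort': array([ 1.69589268e-03, -5.31794500e+01, -3.52741814e+01,  7.09352433e-02,
        2.43516272e-02, -1.14647382e-04]), 'eef_pos': array([174.89922622, 521.18954141, 221.88064883]), 'eef_rot': array([-3.14040913e+00, -9.44844726e-05,  2.81781889e+00]), 'wrist_force': array([-0.0158699 , -0.20251192, -0.06255662]), 'moment': array([-0.00827523, -0.01695486,  0.0573043 ]), 'finger_gap': 93.97331912217905}
scene [[455.54463488   0.         281.21612596]
 [  0.         455.54463488 208.85539219]
 [  0.           0.           1.        ]] [ 992.04311903 -744.38382489  798.12657413] [-2.25846507e+00 -3.20653437e-04  6.50605406e-01]
top [[448.97995364   0.         273.03947263]
 [  0.         448.97995364 216.957309  ]
 [  0.           0.           1.        ]] [ 421.05955156  -28.27725316 1152.62771846] [-3.07673972 -0.02605737 -1.55676422]
wrist [[325.1922621    0.         279.62047644]
 [  0.         325.1922621  207.72789415]
 [  0.           0.           1.        ]] [111.82760198 541.80375666 383.01260866] [2.91443497e+00 1.12691452e-03 1.24820888e+00]
```

View pics/scene0.png

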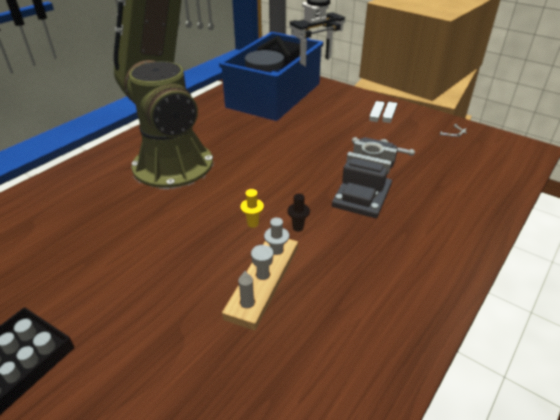

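View pics/top0.png

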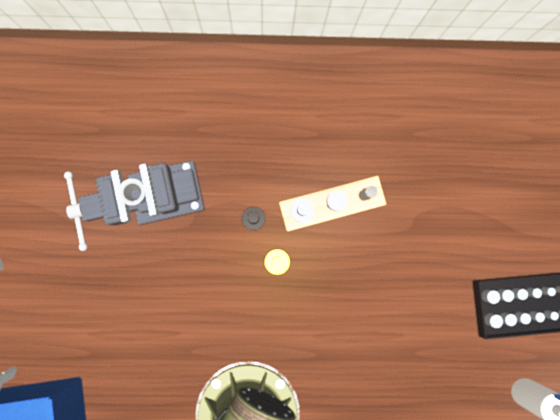

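View pics/wrist0.png

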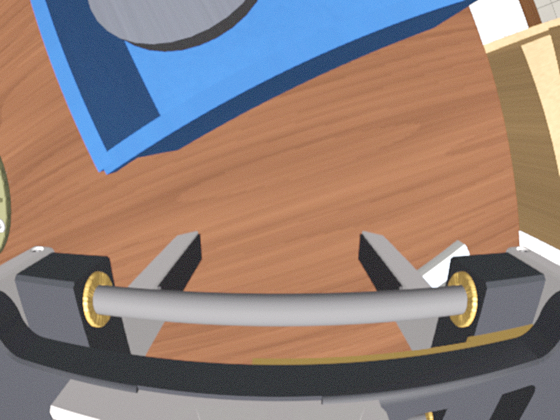

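```bash
cat >> h.py <<'E'
from scipy.spatial.transform import Rotation as R
def load(tag): return dict(np.load(f'pics/{tag}.npz'))
def pix2ray(c,u,v,fish=False):
    K=c['intrinsics']; x=(u-K[0,2])/K[0,0]; y=(v-K[1,2])/K[1,1]
    if fish:
        r=np.hypot(x,y); d=np.array([x/r*np.sin(r),y/r*np.sin(r),np.cos(r)]) if r>1e-9 else np.array([0,0,1.])
    else: d=np.array([x,y,1.])
    return R.from_euler('xyz',c['attitude']).as_matrix()@d
def onplane(c,u,v,z,fish=False):
    d=pix2ray(c,u,v,fish); return c['position']+d*(z-c['position'][2])/d[2]
def depthpt(c,u,v):
    d=pix2ray(c,u,v); return c['position']+d*c['range_z'][int(round(v)),int(round(u))]
def cross(rays):
    A=np.zeros((3,3));b=np.zeros(3)
    for p,d in rays:
        d=d/np.linalg.norm(d);P=np.eye(3)-np.outer(d,d);A+=P;b+=P@p
    x=np.linalg.solve(A,b); return x
E
python3 - <<'E'
from h import *
s=load('scene0');t=load('top0')
a=cv2.resize(s['frame'][170:330,210:320],None,fx=4,fy=4,interpolation=cv2.INTER_CUBIC)[:600]
b=cv2.resize(t['frame'][160:280,230:400],None,fx=4,fy=4,interpolation=cv2.INTER_CUBIC)
cv2.imwrite('pics/cropS.png',a[:,:,::-1]);cv2.imwrite('pics/cropT.png',b[:,:,::-1])
b=cv2.resize(t['frame'][150:260,60:210],None,fx=5,fy=5,interpolation=cv2.INTER_CUBIC)
cv2.imwrite('pics/cropV.png',b[:,:,::-1])
b=cv2.resize(s['frame'][125:220,325:420],None,fx=6,fy=6,interpolation=cv2.INTER_CUBIC)
cv2.imwrite('pics/cropW.png',b[:,:,::-1])
for n,u,v in [('taper',303,209),('sa',337,201),('pin',369,191),('sockrim l',120,192),('bench',240,300)]: print(n,depthpt(t,u,v))
for n,u,v in [('taper',277,222),('rack',232,310),('bench',240,350)]: print(n,depthpt(s,u,v))
E
```

```text
taper [ 508.27218306 -123.53089253  117.27108439]
sa [ 530.32542852 -206.0017633    96.93386782]
pin [ 554.21138916 -279.89402164  107.03855071]
sockrim l [539.27274919 294.68063892 129.31262675]
bench [283.56739058  23.75131926  -2.29010786]
taper [ 511.3344753  -128.30321767  117.60633751]
rack [ 542.99099098 -325.01929738   25.1278992 ]
bench [ 608.3661711  -376.13848378    0.82178276]
```

View pics/cropS.png

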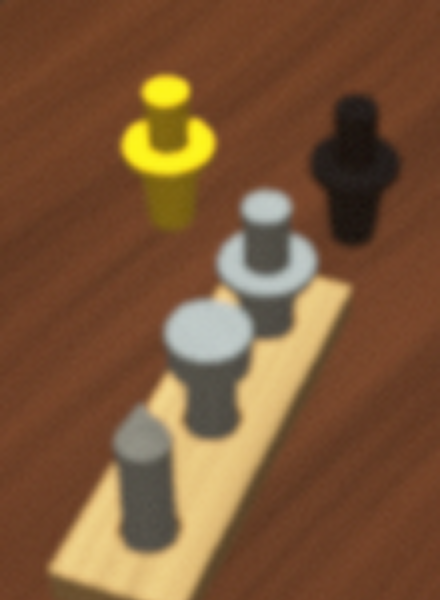

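View pics/cropT.png

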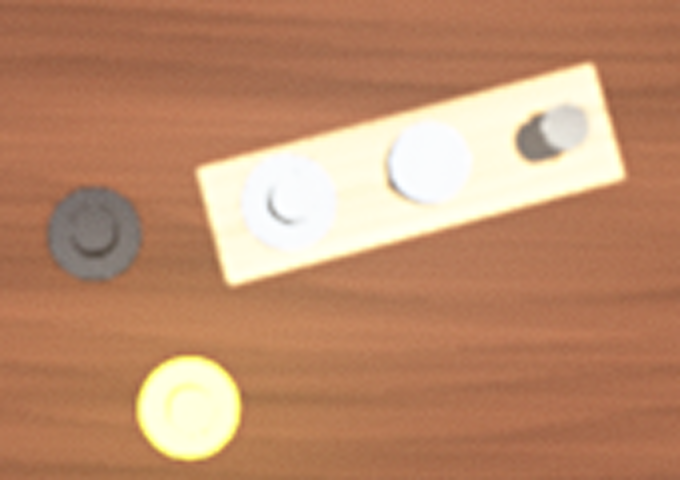

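View pics/cropV.png

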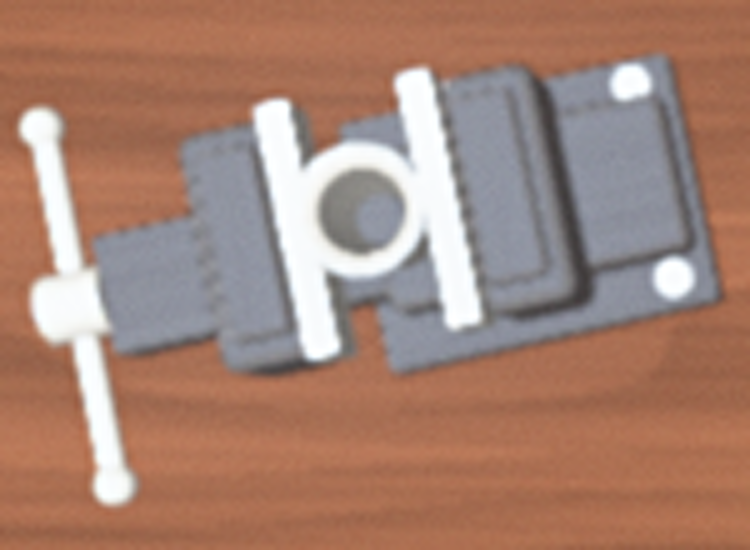

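View pics/cropW.png

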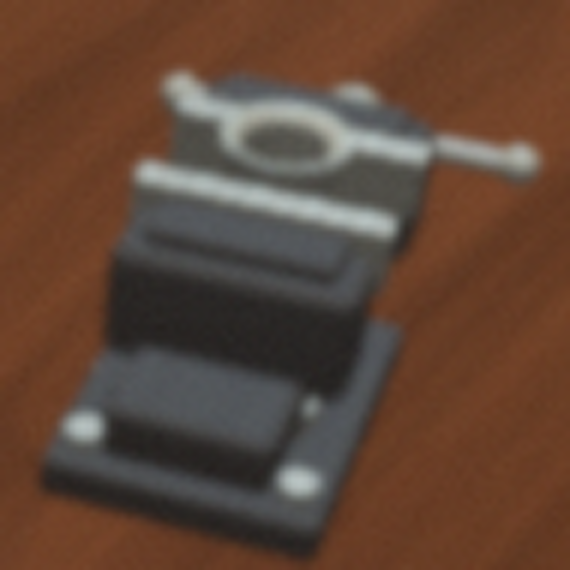

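```bash
cat > m.py <<'E'
from h import *
def cloud(c):
    K=c['intrinsics'];h,w=c['range_z'].shape;v,u=np.mgrid[:h,:w]
    d=np.stack([(u-K[0,2])/K[0,0],(v-K[1,2])/K[1,1],np.ones_like(u,float)],-1)
    P=(d*c['range_z'][...,None])@R.from_euler('xyz',c['attitude']).as_matrix().T+c['position']
    P[c['range_z']<=0]=np.nan
    return P
E
python3 - <<'E'
from m import *
for tag in ['scene0','top0']:
    c=load(tag);P=cloud(c)
    for n,(x,y),r,z0,z1 in [('head',(509,-125),40,108,125),('collar',(509,-125),40,66,80),('sa',(530,-206),35,85,103),('sock',(525,270),42,124,136),('rack',(530,-206),140,20,30),('bench',(400,-300),60,-20,20)]:
        m=(np.hypot(P[...,0]-x,P[...,1]-y)<r)&(P[...,2]>z0)&(P[...,2]<z1)
        v,u=np.nonzero(m)
        if len(u)<5: print(tag,n,len(u)); continue
        Q=P[m]; ctr,rad=cv2.minEnclosingCircle(Q[:,:2].astype(np.float32))
        print(tag,n,len(u),'bbox',u.min(),u.max(),v.min(),v.max(),'med z %.1f'%np.median(Q[:,2]),'mean',Q.mean(0).round(1),'circ',np.round(ctr,1),round(rad,1))
E
```

```text
scene0 head 106 bbox 271 282 218 228 med z 116.1 mean [ 509.6 -128.2  115.3] circ [ 509.3 -124.8] 15.6
scene0 collar 255 bbox 265 288 228 245 med z 74.5 mean [ 513.4 -133.1   74.1] circ [ 508.  -125.8] 30.0
scene0 sa 335 bbox 252 272 245 264 med z 96.0 mean [ 533.6 -210.4   95.2] circ [ 533.3 -206.3] 25.7
scene0 sock 145 bbox 362 383 142 154 med z 130.2 mean [537.2 271.4 129.7] circ [535.3 268.7] 32.6
scene0 rack 1832 bbox 222 297 239 324 med z 26.4 mean [ 549.3 -236.4   26.3] circ [ 530.3 -206.5] 135.5
scene0 bench 1583 bbox 168 220 261 300 med z 1.6 mean [ 401.2 -301.7    1.6] circ [ 400. -300.] 60.0
top0 head 115 bbox 298 309 203 214 med z 115.7 mean [ 509.7 -125.1  115.6] circ [ 509.7 -125.4] 13.6
top0 collar 310 bbox 291 314 198 221 med z 73.5 mean [ 509.1 -124.6   73.6] circ [ 510.5 -125.6] 28.8
top0 sa 319 bbox 327 347 190 209 med z 96.0 mean [ 533.3 -206.8   95.7] circ [ 533.5 -207.3] 24.1
top0 sock 248 bbox 119 144 181 204 med z 129.4 mean [539.  270.3 129.3] circ [540.9 268.3] 29.7
top0 rack 1949 bbox 280 385 176 230 med z 25.6 mean [ 533.6 -212.    25.6] circ [ 534.3 -207.5] 134.7
top0 bench 1704 bbox 344 390 233 279 med z 0.7 mean [ 399.8 -299.8    0.7] circ [ 400.1 -300. ] 59.9
```

Call:
drive_tool(
  steps=[
    {"delta_pos": [17,-32,4],"yaw": -0.048,"hand": 94},
    {"delta_pos": [17,-32,4],"yaw": -0.048,"hand": 94},
    {"delta_pos": [17,-32,4],"yaw": -0.048,"hand": 94},
    {"delta_pos": [17,-32,4],"yaw": -0.048,"hand": 94},
    {"delta_pos": [17,-32,4],"yaw": -0.048,"hand": 94},
  ],
)

```text
clock: 0.57
eef_pos: [260.3, 359.8, 242.4]
eef_rot: [-3.141, 0.0, 2.576]
wrist_force: [0.3, 0.8, -0.5]
finger_gap: 94.2
```

Call:
drive_tool(
  steps=[
    {"delta_pos": [17,-32,4],"yaw": -0.048,"hand": 94},
    {"delta_pos": [17,-32,4],"yaw": -0.048,"hand": 94},
    {"delta_pos": [17,-32,4],"yaw": -0.048,"hand": 94},
    {"delta_pos": [17,-32,4],"yaw": -0.048,"hand": 94},
    {"delta_pos": [17,-32,4],"yaw": -0.048,"hand": 94},
  ],
)

```text
clock: 0.98
eef_pos: [345.3, 199.7, 262.7]
eef_rot: [3.141, 0.0, 2.336]
wrist_force: [0.6, 0.3, 1.1]
finger_gap: 93.8
```

Call:
drive_tool(
  steps=[
    {"delta_pos": [17,-32,0],"yaw": -0.048,"hand": 94},
    {"delta_pos": [17,-32,0],"yaw": -0.048,"hand": 94},
    {"delta_pos": [17,-32,0],"yaw": -0.048,"hand": 94},
    {"delta_pos": [17,-32,0],"yaw": -0.048,"hand": 94},
    {"delta_pos": [17,-32,0],"yaw": -0.048,"hand": 94},
  ],
)

```text
clock: 1.4
eef_pos: [430.4, 39.5, 262.5]
eef_rot: [3.141, 0.0, 2.095]
wrist_force: [0.4, 0.9, 0.6]
finger_gap: 93.7
```

Call:
drive_tool(
  steps=[
    {"delta_pos": [16,-33,0],"yaw": -0.048,"hand": 94},
    {"delta_pos": [16,-33,0],"yaw": -0.048,"hand": 94},
    {"delta_pos": [16,-33,0],"yaw": -0.048,"hand": 94},
    {"delta_pos": [16,-33,0],"yaw": -0.048,"hand": 94},
    {"delta_pos": [10,-30,0],"yaw": -0.048,"hand": 94},
  ],
)

```text
clock: 1.82
eef_pos: [504.7, -122.7, 262.1]
eef_rot: [-3.141, -0.0, 1.855]
wrist_force: [-0.0, 0.3, -0.2]
finger_gap: 94.2
```

```bash
python3 - <<'E'
from m import *
c=snap('wrist','wrist1'); s=manip.read_state(); print(s['clock'],s['eef_pos'],s['eef_rot'],c['position'],c['attitude'])
E
```

```text
1.8667 [ 505.31703283 -126.45243982  261.61427152] [-3.14056538e+00  5.69790094e-04  1.84902482e+00] [485.04506092 -60.54102353 423.11835745] [2.91413826e+00 1.11219918e-03 2.85340543e-01]
```

View pics/wrist1.png

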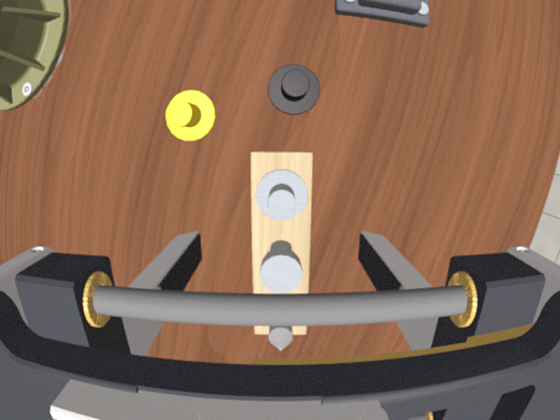

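```bash
python3 - <<'E'
from m import *
c=load('wrist1');t=load('top0');s=load('scene0')
b=cv2.resize(c['frame'][160:240,230:340],None,fx=7,fy=7,interpolation=cv2.INTER_CUBIC);cv2.imwrite('pics/cropw1.png',b[:,:,::-1])
print(c['range_z'][180:225:3,281].round(0))
g=cv2.cvtColor(c['frame'],cv2.COLOR_RGB2HSV)
m=((g[...,1]<60)&(g[...,2]>100)).astype(np.uint8);m[:165]=0;m[232:]=0;m[:,:245]=0;m[:,315:]=0
n,l,st,ce=cv2.connectedComponentsWithStats(m)
print(st,ce)
E
```

```text
[354. 354. 334. 316. 314. 314. 315. 315. 316. 317. 318. 318. 321. 365.
 415.]
[[     0      0    560    420 232981]
 [   255    169     53     53   2193]
 [   256    213      1      1      1]
 [   254    221      4     11     25]] [[279.48744318 209.63572566]
 [281.11582307 194.89466484]
 [256.         213.        ]
 [255.72       225.68      ]]
```

View pics/cropw1.png

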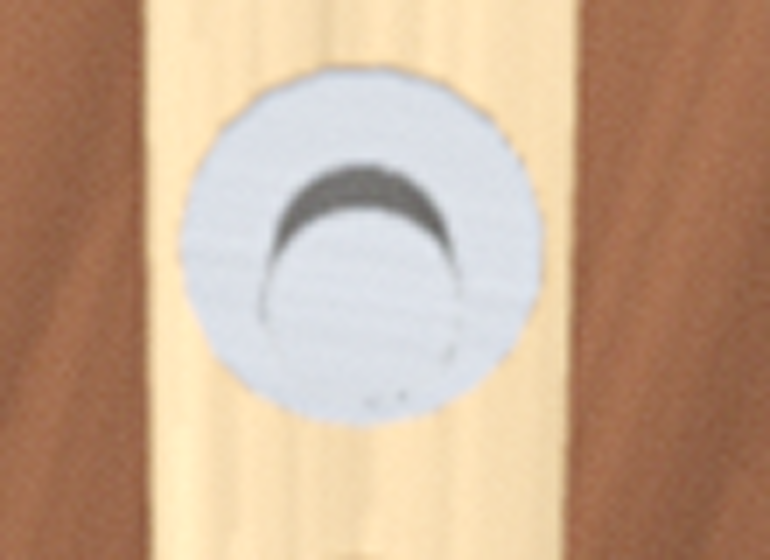

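```bash
python3 - <<'E'
from m import *
c=load('wrist1');t=load('top0');s=load('scene0')
print('head',onplane(c,281.1,203.1,115,True),'collar',onplane(c,281.1,194.9,73,True))
print('top head',onplane(t,303.5,208.8,115),'scene head',onplane(s,276.1,221.1,115))
print('tri w/top',cross([(c['position'],pix2ray(c,281.1,203.1,True)),(t['position'],pix2ray(t,303.5,208.8))]))
print('tri w/scene',cross([(c['position'],pix2ray(c,281.1,203.1,True)),(s['position'],pix2ray(s,276.1,221.1))]))
# jaw axis: TCP and midpoint check
st=manip.read_state();print(st['eef_pos'],st['eef_rot'],R.from_euler('xyz',st['eef_rot']).as_matrix()[:,1])
E
```

```text
head [ 504.87080834 -124.24803264  115.        ] collar [ 504.97691629 -124.11205085   73.        ]
top head [ 508.94855347 -124.89938451  115.        ] scene head [ 505.93982033 -124.71139365  115.        ]
tri w/top [ 506.82193615 -124.41293483  116.14955487]
tri w/scene [ 505.16576114 -124.21776989  114.28366804]
[ 505.31703283 -126.45243982  261.61427152] [-3.14056538e+00  5.69790094e-04  1.84902482e+00] [ 0.96154315  0.27465199 -0.00102728]
```

Call:
drive_tool(
  steps=[
    {"delta_pos": [0,0,-30],"yaw": 0,"hand": 94},
    {"delta_pos": [0,0,-30],"yaw": 0,"hand": 94},
    {"delta_pos": [0,0,-30],"yaw": 0,"hand": 94},
    {"delta_pos": [0,0,0],"yaw": 0,"hand": 94},
  ],
)

```text
clock: 2.2
eef_pos: [501.7, -120.0, 167.2]
eef_rot: [-3.134, -0.005, 1.858]
wrist_force: [-0.1, 0.6, -0.7]
finger_gap: 94.2
```

```bash
python3 - <<'E'
from m import *
c=snap('wrist','wrist2'); s=manip.read_state(); print(s['clock'],s['eef_pos'],s['eef_rot'],s['wrist_force'],c['position'],c['attitude'])
E
```

```text
2.25 [ 502.84930314 -120.2384066   170.53786691] [-3.13736495e+00 -2.81630066e-03  1.85779319e+00] [0.09814955 1.00010954 0.18002152] [483.14063512 -58.2151161  328.58090256] [2.91867266 0.00783795 0.28805044]
```

View pics/wrist2.png

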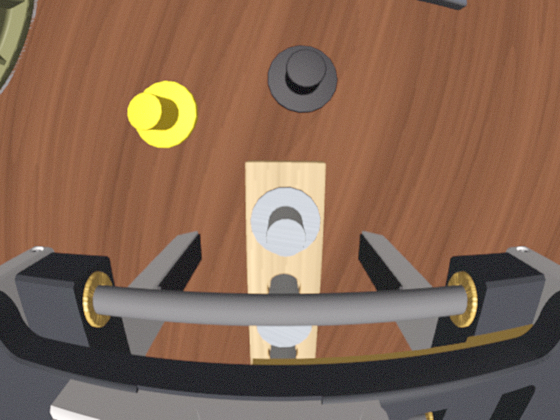

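```bash
python3 - <<'E'
from m import *
c=load('wrist2')
b=cv2.resize(c['frame'][180:265,240:330],None,fx=7,fy=7,interpolation=cv2.INTER_CUBIC);cv2.imwrite('pics/cropw2.png',b[:,:,::-1])
print(onplane(c,286,236,115,True),onplane(c,285.5,219.5,73,True))
E
```

```text
[ 505.17321554 -123.00174696  115.        ] [ 505.04714528 -122.37798189   73.        ]
```

View pics/cropw2.png

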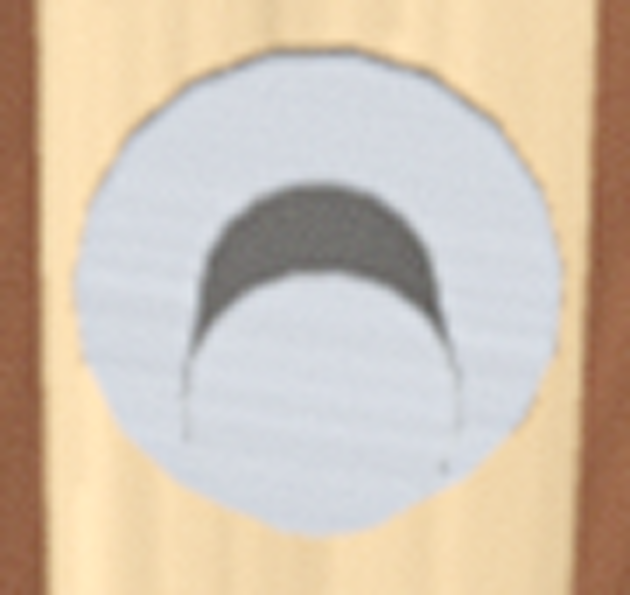

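Call:
drive_tool(
  steps=[
    {"delta_pos": [1.5,-3.5,-20],"yaw": 0,"hand": 94},
    {"delta_pos": [0,0,-25],"yaw": 0,"hand": 94},
    {"delta_pos": [0,0,-20],"yaw": 0,"hand": 94},
    {"delta_pos": [0,0,-12],"yaw": 0,"hand": 94},
    {"delta_pos": [0,0,0],"yaw": 0,"hand": 94},
  ],
)

```text
clock: 2.67
eef_pos: [505.4, -124.0, 95.2]
eef_rot: [-3.14, -0.001, 1.858]
wrist_force: [-0.5, -0.1, 0.7]
finger_gap: 93.8
```

Call:
drive_tool(
  steps=[
    {"delta_pos": [0,0,0],"yaw": 0,"hand": 94},
    {"delta_pos": [0,0,0],"yaw": 0,"hand": 94},
  ],
)

```text
clock: 2.83
eef_pos: [506.5, -124.3, 97.5]
eef_rot: [3.139, 0.002, 1.858]
wrist_force: [-0.2, -0.1, -1.7]
finger_gap: 93.7
```

```bash
python3 - <<'E'
from m import *
c=snap('wrist','wrist3'); snap('scene','scene3');s=manip.read_state(); print(s['clock'],s['eef_pos'],s['eef_rot'],s['wrist_force'])
E
```

```text
2.9333 [ 506.22579512 -124.27350104   97.08785014] [3.13965563e+00 1.34658810e-03 1.85794239e+00] [0.95565164 0.09736231 0.06292784]
```

View pics/wrist3.png

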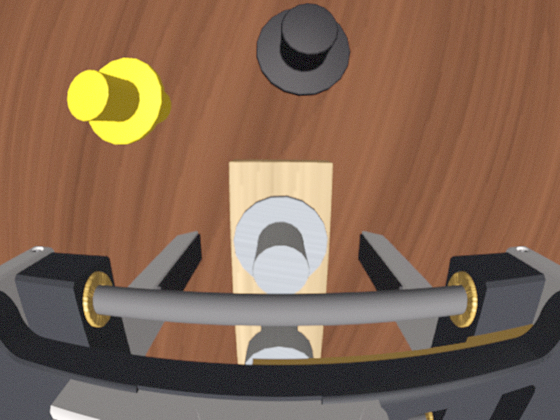

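View pics/scene3.png

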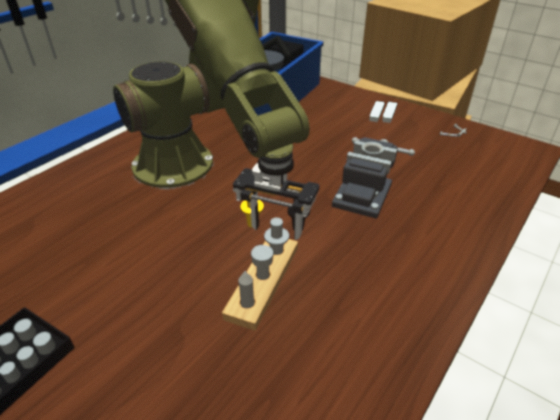

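Call:
drive_tool(
  steps=[
    {"delta_pos": [0,0,0],"yaw": 0,"hand": 20},
    {"delta_pos": [0,0,0],"yaw": 0,"hand": 20},
    {"delta_pos": [0,0,0],"yaw": 0,"hand": 20},
    {"delta_pos": [0,0,0],"yaw": 0,"hand": 20},
    {"delta_pos": [0,0,0],"yaw": 0,"hand": 20},
  ],
  squeeze=40,
)

```text
clock: 3.35
eef_pos: [505.5, -124.1, 95.5]
eef_rot: [-3.142, 0.0, 1.858]
wrist_force: [-0.2, -0.3, -0.6]
finger_gap: 64.0
```

Call:
drive_tool(
  steps=[
    {"delta_pos": [0,0,0],"yaw": 0,"hand": 20},
    {"delta_pos": [0,0,0],"yaw": 0,"hand": 20},
    {"delta_pos": [0,0,0],"yaw": 0,"hand": 20},
    {"delta_pos": [0,0,0],"yaw": 0,"hand": 20},
    {"delta_pos": [0,0,0],"yaw": 0,"hand": 20},
  ],
)

```text
clock: 3.77
eef_pos: [505.5, -124.1, 95.4]
eef_rot: [-3.142, -0.0, 1.858]
wrist_force: [0.1, 0.2, -0.7]
finger_gap: 31.1
```

```bash
python3 - <<'E'
from m import *
c=snap('wrist','wrist4');s=manip.read_state(); print(s['clock'],s['eef_pos'],s['eef_rot'],s['wrist_force'],s['finger_gap'])
E
```

```text
3.8167 [ 505.5249386  -124.06767868   95.4402856 ] [ 3.14146560e+00 -1.23425266e-05  1.85774174e+00] [-1.85053621 -0.68134054 -3.71850668] 27.321583301933718
```

View pics/wrist4.png

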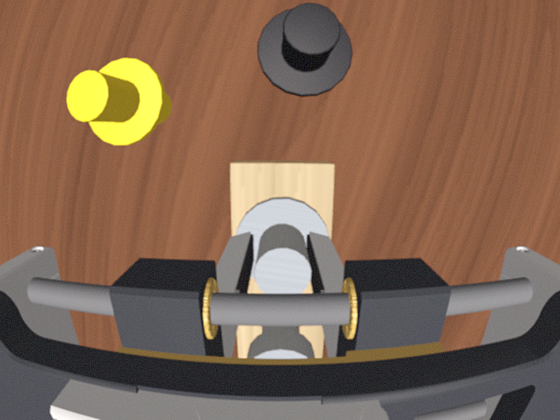

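Call:
drive_tool(
  steps=[
    {"delta_pos": [0,0,0],"yaw": 0,"hand": 20},
    {"delta_pos": [0,0,5],"yaw": 0,"hand": 20},
    {"delta_pos": [0,0,8],"yaw": 0,"hand": 20},
    {"delta_pos": [0,0,10],"yaw": 0,"hand": 20},
    {"delta_pos": [0,0,15],"yaw": 0,"hand": 20},
  ],
)

```text
clock: 4.23
eef_pos: [505.0, -123.9, 133.7]
eef_rot: [-3.14, -0.001, 1.858]
wrist_force: [-0.2, 0.4, -5.0]
finger_gap: 27.4
```

Call:
drive_tool(
  steps=[
    {"delta_pos": [0,0,20],"yaw": 0,"hand": 20},
    {"delta_pos": [0,0,25],"yaw": 0,"hand": 20},
    {"delta_pos": [0,0,30],"yaw": 0,"hand": 20},
    {"delta_pos": [0,0,30],"yaw": 0,"hand": 20},
    {"delta_pos": [0,0,7],"yaw": 0,"hand": 20},
  ],
)

```text
clock: 4.65
eef_pos: [506.6, -124.4, 250.9]
eef_rot: [3.136, 0.004, 1.858]
wrist_force: [0.3, -0.0, -4.5]
finger_gap: 26.6
```

Call:
drive_tool(
  steps=[
    {"delta_pos": [0,0,0],"yaw": 0,"hand": 20},
    {"delta_pos": [0,0,0],"yaw": 0,"hand": 20},
    {"delta_pos": [0,0,0],"yaw": 0,"hand": 20},
    {"delta_pos": [0,0,0],"yaw": 0,"hand": 20},
    {"delta_pos": [0,0,0],"yaw": 0,"hand": 20},
  ],
)

```text
clock: 5.07
eef_pos: [505.2, -124.0, 244.1]
eef_rot: [-3.14, -0.001, 1.858]
wrist_force: [0.3, -1.3, -5.1]
finger_gap: 27.2
```

```bash
python3 - <<'E'
from m import *
c=snap('wrist','wrist5');snap('scene','scene5');snap('top','top5');s=manip.read_state(); print(s['clock'],s['eef_pos'],s['eef_rot'],s['wrist_force'],s['finger_gap'])
E
```

```text
5.2167 [ 505.38429993 -124.06009834  244.91404486] [-3.14084569e+00 -4.89071815e-04  1.85779684e+00] [ 0.60749169  0.36554608 -5.25899191] 27.22065885538946
```

View pics/wrist5.png

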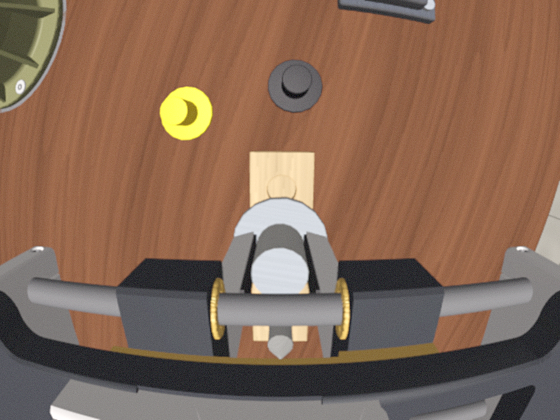

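View pics/scene5.png

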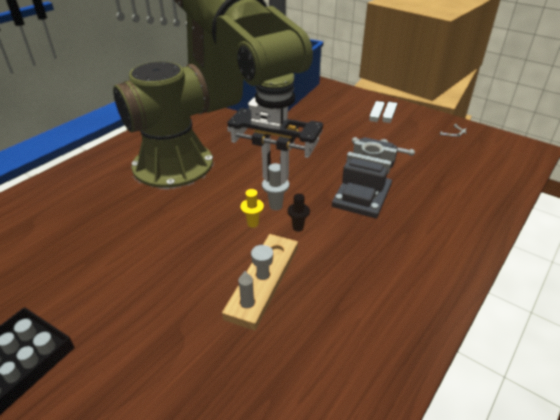

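Call:
drive_tool(
  steps=[
    {"delta_pos": [2,15,5],"yaw": 0,"hand": 20},
    {"delta_pos": [4,30,5],"yaw": 0,"hand": 20},
    {"delta_pos": [5,35,5],"yaw": 0,"hand": 20},
    {"delta_pos": [5,35,0],"yaw": 0,"hand": 20},
    {"delta_pos": [5,40,0],"yaw": 0,"hand": 20},
  ],
)

```text
clock: 5.63
eef_pos: [526.5, 31.9, 260.7]
eef_rot: [3.141, 0.0, 1.857]
wrist_force: [1.4, -0.5, -4.7]
finger_gap: 27.0
```

Call:
drive_tool(
  steps=[
    {"delta_pos": [5,40,0],"yaw": 0,"hand": 20},
    {"delta_pos": [4,35,0],"yaw": 0,"hand": 20},
    {"delta_pos": [2,25,0],"yaw": 0,"hand": 20},
    {"delta_pos": [0,15,0],"yaw": 0,"hand": 20},
    {"delta_pos": [0,4,0],"yaw": 0,"hand": 20},
  ],
)

```text
clock: 6.05
eef_pos: [537.2, 152.3, 260.0]
eef_rot: [-3.141, -0.0, 1.86]
wrist_force: [-0.4, -0.2, -4.7]
finger_gap: 27.4
```

Call:
drive_tool(
  steps=[
    {"delta_pos": [0,0,0],"yaw": 0,"hand": 20},
    {"delta_pos": [0,0,0],"yaw": 0,"hand": 20},
    {"delta_pos": [0,0,0],"yaw": 0,"hand": 20},
    {"delta_pos": [0,0,0],"yaw": 0,"hand": 20},
    {"delta_pos": [0,0,0],"yaw": 0,"hand": 20},
  ],
)

```text
clock: 6.47
eef_pos: [537.6, 149.1, 260.5]
eef_rot: [3.141, 0.0, 1.857]
wrist_force: [0.7, 0.6, -5.5]
finger_gap: 27.3
```

```bash
python3 - <<'E'
from m import *
c=snap('wrist','wrist6');snap('top','top6');s=manip.read_state(); print(s['clock'],s['eef_pos'],s['eef_rot'],s['wrist_force'],s['finger_gap'],c['position'],c['attitude'])
E
```

```text
6.5667 [537.56386135 149.44372311 260.53769992] [3.14144771e+00 8.13147924e-06 1.85713443e+00] [ 0.26268123  0.2744206  -4.72735012] 27.382272803762145 [517.77684967 211.2905023  421.59484503] [2.91385302e+00 6.22627142e-04 2.87087513e-01]
```

View pics/wrist6.png

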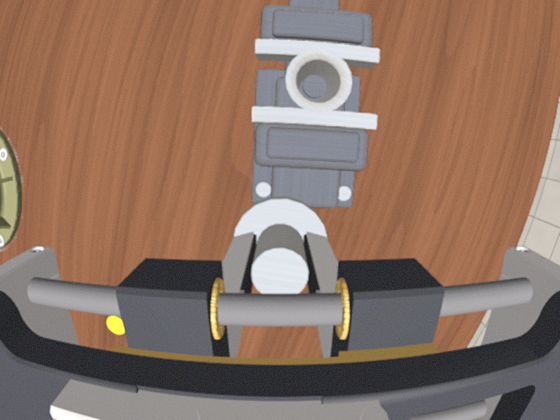

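```bash
python3 - <<'E'
from m import *
c=load('wrist6');t=load('top6')
f=c['frame'];b=cv2.resize(f[40:125,270:370],None,fx=7,fy=7,interpolation=cv2.INTER_CUBIC);cv2.imwrite('pics/cropw6.png',b[:,:,::-1])
def inner(fr,box,thr,tag):
    u0,v0,u1,v1=box;g=cv2.cvtColor(fr,cv2.COLOR_RGB2GRAY)[v0:v1,u0:u1]
    g=cv2.resize(g,None,fx=6,fy=6,interpolation=cv2.INTER_CUBIC)
    m=(g>thr).astype(np.uint8)
    cs,h=cv2.findContours(m,cv2.RETR_CCOMP,cv2.CHAIN_APPROX_NONE)
    for k,q in enumerate(cs):
        if h[0][k][3]>=0 and cv2.contourArea(q)>1500:
            (x,y),ax,an=cv2.fitEllipse(q); print(tag,thr,(x+.5)/6-.5+u0,(y+.5)/6-.5+v0,np.array(ax)/6)
for thr in (150,170,190): inner(f,(275,45,365,118),thr,'wrist')
for thr in (150,170,190,210): inner(t['frame'],(105,175,160,215),thr,'top')
print('wrist',onplane(c,319,81,130,True)); 
P=None
E
```

```text
wrist 150 317.6862030029297 80.45712025960287 [41.84854126 44.14283244]
wrist 170 317.7159474690755 80.493408203125 [42.98351034 45.08956401]
wrist 190 317.74476623535156 80.4100112915039 [44.21163432 46.27267965]
wrist [537.5671156  267.38762552 130.        ]
```

View pics/cropw6.png

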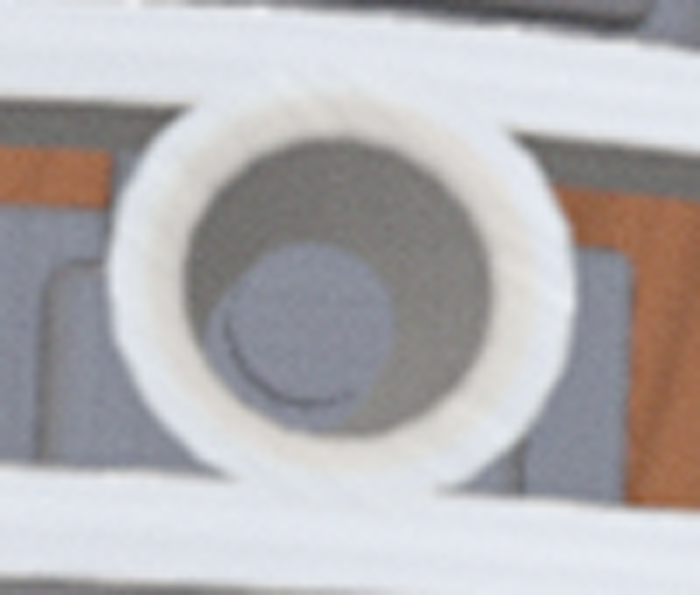

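```bash
python3 - <<'E'
from m import *
c=load('wrist6');t=load('top6');s=load('scene0')
print(onplane(c,317.7,80.45,124,True),onplane(c,318.4,80.4,130,True))
print('scene',onplane(s,372.6,147.6,130)); 
print('tri',cross([(c['position'],pix2ray(c,318.4,80.4,True)),(s['position'],pix2ray(s,372.6,147.6))]))
b=cv2.resize(t['frame'][165:220,100:170],None,fx=9,fy=9,interpolation=cv2.INTER_CUBIC);cv2.imwrite('pics/cropt6.png',b[:,:,::-1])
for u,v in [(132,192),]: print('top',onplane(t,u,v,130))
# held arbor collar/bottom check: where head top sits rel TCP in wrist view
print('head',onplane(c,280.5,270,260.5+115-95.4,True), manip.read_state()['eef_pos'])
E
```

```text
[536.69685314 268.66770095 124.        ] [536.89979153 267.75193835 130.        ]
scene [538.93797504 268.17767837 130.        ]
tri [537.79352184 268.37014041 129.41157096]
top [539.65799552 267.42631362 130.        ]
head [535.94711226 150.90671246 280.1       ] [537.56386135 149.44372311 260.53769992]
```

View pics/cropt6.png

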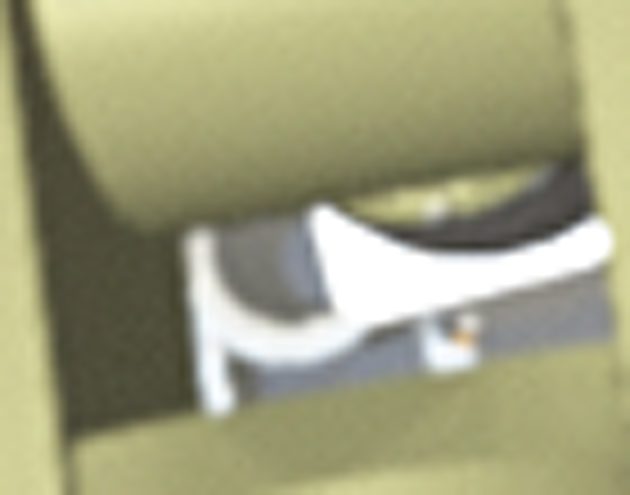

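Call:
drive_tool(
  steps=[
    {"delta_pos": [0,15,0],"yaw": 0,"hand": 20},
    {"delta_pos": [0,30,0],"yaw": 0,"hand": 20},
    {"delta_pos": [0.5,35,0],"yaw": 0,"hand": 20},
    {"delta_pos": [0,25,0],"yaw": 0,"hand": 20},
    {"delta_pos": [0,13,0],"yaw": 0,"hand": 20},
  ],
)

```text
clock: 6.98
eef_pos: [537.6, 270.4, 260.3]
eef_rot: [-3.142, -0.0, 1.859]
wrist_force: [-0.2, -0.1, -4.8]
finger_gap: 27.1
```

Call:
drive_tool(
  steps=[
    {"delta_pos": [0,0,0],"yaw": 0,"hand": 20},
    {"delta_pos": [0,0,-5],"yaw": 0,"hand": 20},
    {"delta_pos": [0,0,-10],"yaw": 0,"hand": 20},
    {"delta_pos": [0,0,-10],"yaw": 0,"hand": 20},
    {"delta_pos": [0,0,-5],"yaw": 0,"hand": 20},
  ],
)

```text
clock: 7.4
eef_pos: [537.7, 266.7, 228.2]
eef_rot: [-3.139, 0.0, 1.857]
wrist_force: [-0.0, 0.3, -6.0]
finger_gap: 27.2
```

Call:
drive_tool(
  steps=[
    {"delta_pos": [0,0,0],"yaw": 0,"hand": 20},
    {"delta_pos": [0,0,0],"yaw": 0,"hand": 20},
    {"delta_pos": [0,0,0],"yaw": 0,"hand": 20},
  ],
)

```text
clock: 7.65
eef_pos: [538.2, 267.7, 230.9]
eef_rot: [3.141, -0.0, 1.857]
wrist_force: [0.5, -0.3, -4.9]
finger_gap: 27.1
```

```bash
python3 - <<'E'
from m import *
c=snap('wrist','wrist7');snap('scene','scene7');s=manip.read_state(); print(s['clock'],s['eef_pos'],s['eef_rot'],s['wrist_force'],s['finger_gap'],c['position'],c['attitude'])
b=cv2.resize(c['frame'][60:330,140:420],None,fx=2.2,fy=2.2,interpolation=cv2.INTER_CUBIC);cv2.imwrite('pics/cropw7.png',b[:,:,::-1])
b=cv2.resize(load('scene7')['frame'][70:230,310:430],None,fx=3.7,fy=3.7,interpolation=cv2.INTER_CUBIC);cv2.imwrite('pics/crops7.png',b[:,:,::-1])
E
```

```text
7.75 [538.19108117 267.88246943 230.95342042] [ 3.14071520e+00 -9.97746300e-05  1.85765258e+00] [-1.48592648 -1.10524758 -4.87342035] 27.157714568708986 [518.26432446 329.83842345 391.89728598] [2.91398268e+00 1.61080340e-04 2.87872165e-01]
```

View pics/cropw7.png

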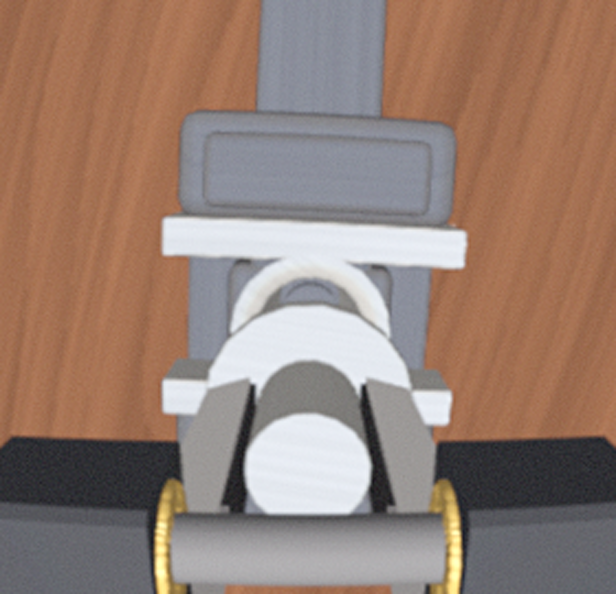

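View pics/crops7.png

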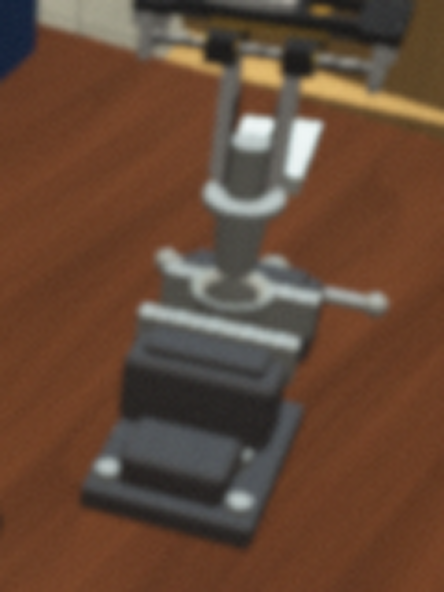

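Call:
drive_tool(
  steps=[
    {"delta_pos": [0,0,-6],"yaw": 0,"hand": 20},
    {"delta_pos": [0,0,-12],"yaw": 0,"hand": 20},
    {"delta_pos": [0,0,-12],"yaw": 0,"hand": 20},
    {"delta_pos": [0,0,-8],"yaw": 0,"hand": 20},
    {"delta_pos": [0,0,-3],"yaw": 0,"hand": 20},
  ],
)

```text
clock: 8.17
eef_pos: [537.3, 267.6, 187.0]
eef_rot: [-3.138, 0.0, 1.858]
wrist_force: [-0.7, -0.1, -5.2]
finger_gap: 27.1
```

Call:
drive_tool(
  steps=[
    {"delta_pos": [0,0,0],"yaw": 0,"hand": 20},
    {"delta_pos": [0,0,0],"yaw": 0,"hand": 20},
    {"delta_pos": [0,0,-2],"yaw": 0,"hand": 20},
    {"delta_pos": [0,0,-2],"yaw": 0,"hand": 20},
    {"delta_pos": [0,0,0],"yaw": 0,"hand": 20},
  ],
)

```text
clock: 8.58
eef_pos: [537.9, 267.9, 185.3]
eef_rot: [-3.142, -0.0, 1.858]
wrist_force: [0.2, -0.3, -5.9]
finger_gap: 27.2
```

Call:
drive_tool(
  steps=[
    {"delta_pos": [0,0,0],"yaw": 0,"hand": 20},
    {"delta_pos": [0,0,-2],"yaw": 0,"hand": 20},
    {"delta_pos": [0,0,-2],"yaw": 0,"hand": 20},
    {"delta_pos": [0,0,0],"yaw": 0,"hand": 20},
    {"delta_pos": [0,0,0],"yaw": 0,"hand": 20},
  ],
)

```text
clock: 9.0
eef_pos: [537.9, 267.9, 181.3]
eef_rot: [-3.141, 0.0, 1.858]
wrist_force: [-0.3, 0.8, -5.3]
finger_gap: 27.0
```

Call:
drive_tool(
  steps=[
    {"delta_pos": [0,0,-1],"yaw": 0,"hand": 20},
    {"delta_pos": [0,0,-1],"yaw": 0,"hand": 20},
    {"delta_pos": [0,0,0],"yaw": 0,"hand": 20},
    {"delta_pos": [0,0,0],"yaw": 0,"hand": 20},
  ],
)

```text
clock: 9.33
eef_pos: [538.0, 267.9, 179.4]
eef_rot: [-3.141, 0.0, 1.858]
wrist_force: [-0.3, 0.4, -5.0]
finger_gap: 26.9
```

Call:
drive_tool(
  steps=[
    {"delta_pos": [0,0,-1],"yaw": 0,"hand": 20},
    {"delta_pos": [0,0,0],"yaw": 0,"hand": 20},
    {"delta_pos": [0,0,0],"yaw": 0,"hand": 20},
  ],
)

```text
clock: 9.58
eef_pos: [538.0, 267.9, 178.4]
eef_rot: [-3.141, -0.0, 1.858]
wrist_force: [0.3, -0.1, -5.8]
finger_gap: 27.1
```

Call:
drive_tool(
  steps=[
    {"delta_pos": [0,0,-1],"yaw": 0,"hand": 20},
    {"delta_pos": [0,0,0],"yaw": 0,"hand": 20},
    {"delta_pos": [0,0,0],"yaw": 0,"hand": 20},
  ],
)

```text
clock: 9.83
eef_pos: [538.0, 267.9, 177.4]
eef_rot: [-3.141, 0.0, 1.858]
wrist_force: [1.1, -0.9, -5.1]
finger_gap: 27.4
```

Call:
drive_tool(
  steps=[
    {"delta_pos": [0,0,-0.5],"yaw": 0,"hand": 20},
    {"delta_pos": [0,0,0],"yaw": 0,"hand": 20},
    {"delta_pos": [0,0,0],"yaw": 0,"hand": 20},
  ],
)

```text
clock: 10.08
eef_pos: [538.0, 267.9, 176.9]
eef_rot: [-3.142, 0.0, 1.858]
wrist_force: [0.8, -0.0, -5.6]
finger_gap: 27.1
```

```bash
python3 - <<'E'
from m import *
c=snap('scene','scene8');c=snap('wrist','wrist8');s=manip.read_state(); print(s['clock'],s['eef_pos'],s['wrist_force'],s['moment'])
b=cv2.resize(c['frame'][60:330,140:420],None,fx=2.2,fy=2.2,interpolation=cv2.INTER_CUBIC);cv2.imwrite('pics/cropw8.png',b[:,:,::-1])
b=cv2.resize(load('scene8')['frame'][90:190,320:420],None,fx=5,fy=5,interpolation=cv2.INTER_CUBIC);cv2.imwrite('pics/crops8.png',b[:,:,::-1])
E
```

```text
10.1833 [538.02232531 267.88414977 176.96226018] [ 0.04700428  0.21158132 -4.57570562] [-0.03307037  0.04867455  0.01250912]
```

View pics/cropw8.png

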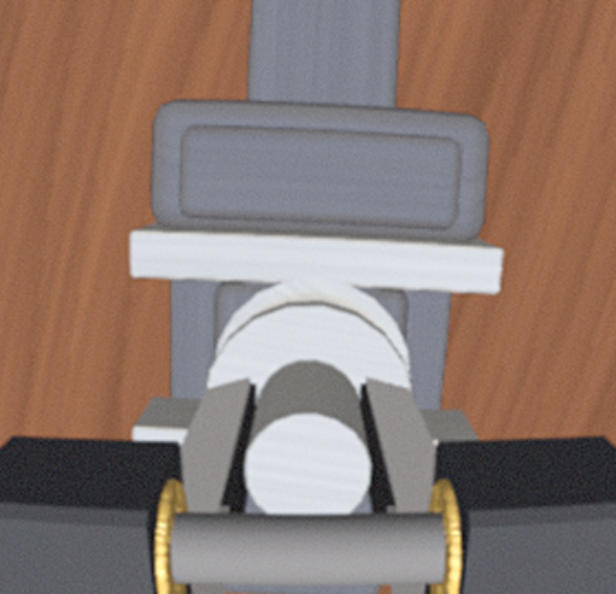

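View pics/crops8.png

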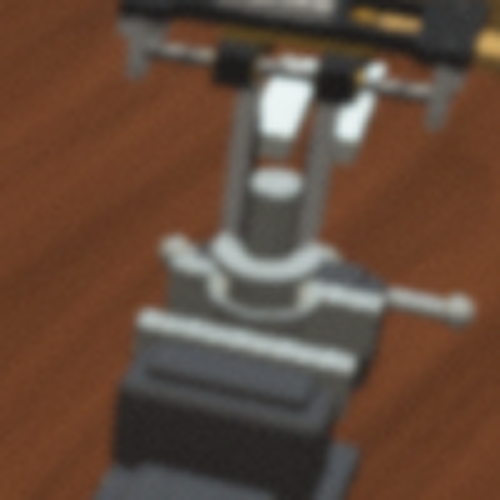

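Call:
drive_tool(
  steps=[
    {"delta_pos": [0,0,-0.5],"yaw": 0,"hand": 20},
    {"delta_pos": [0,0,0],"yaw": 0,"hand": 20},
    {"delta_pos": [0,0,0],"yaw": 0,"hand": 20},
  ],
)

```text
clock: 10.43
eef_pos: [538.0, 267.9, 176.5]
eef_rot: [3.141, 0.0, 1.858]
wrist_force: [-1.0, 0.1, -4.7]
finger_gap: 27.3
```

Call:
drive_tool(
  steps=[
    {"delta_pos": [0,0,-0.5],"yaw": 0,"hand": 20},
    {"delta_pos": [0,0,0],"yaw": 0,"hand": 20},
    {"delta_pos": [0,0,0],"yaw": 0,"hand": 20},
  ],
)

```text
clock: 10.68
eef_pos: [538.1, 268.0, 176.4]
eef_rot: [3.141, -0.0, 1.858]
wrist_force: [-1.2, -0.6, 1.0]
finger_gap: 27.3
```

Call:
drive_tool(
  steps=[
    {"delta_pos": [0,0,0],"yaw": 0,"hand": 32},
    {"delta_pos": [0,0,0],"yaw": 0,"hand": 40},
    {"delta_pos": [0,0,0],"yaw": 0,"hand": 60},
    {"delta_pos": [0,0,0],"yaw": 0,"hand": 70},
    {"delta_pos": [0,0,0],"yaw": 0,"hand": 70},
  ],
)

```text
clock: 11.1
eef_pos: [538.0, 267.9, 176.0]
eef_rot: [3.141, 0.0, 1.858]
wrist_force: [0.1, 0.2, 0.1]
finger_gap: 54.9
```

Call:
drive_tool(
  steps=[
    {"delta_pos": [0,0,0],"yaw": 0,"hand": 70},
    {"delta_pos": [0,0,0],"yaw": 0,"hand": 70},
    {"delta_pos": [0,0,0],"yaw": 0,"hand": 70},
    {"delta_pos": [0,0,0],"yaw": 0,"hand": 70},
  ],
)

```text
clock: 11.43
eef_pos: [538.0, 267.9, 176.0]
eef_rot: [3.142, 0.0, 1.858]
wrist_force: [-0.7, 0.0, -0.1]
finger_gap: 69.9
```

```bash
python3 - <<'E'
from m import *
c=snap('scene','scene9');c=snap('wrist','wrist9');s=manip.read_state(); print(s['clock'],s['eef_pos'],s['wrist_force'],s['finger_gap'])
b=cv2.resize(c['frame'][60:330,140:420],None,fx=2.2,fy=2.2,interpolation=cv2.INTER_CUBIC);cv2.imwrite('pics/cropw9.png',b[:,:,::-1])
b=cv2.resize(load('scene9')['frame'][90:190,320:420],None,fx=5,fy=5,interpolation=cv2.INTER_CUBIC);cv2.imwrite('pics/crops9.png',b[:,:,::-1])
E
```

```text
11.5333 [537.99721968 267.90969315 175.93244314] [-0.55659602 -0.37000961 -0.02120403] 70.21909504006881
```

View pics/cropw9.png

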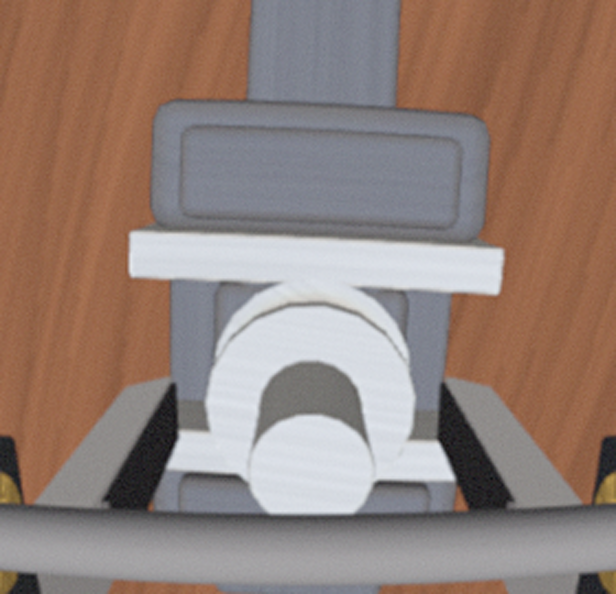

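View pics/crops9.png

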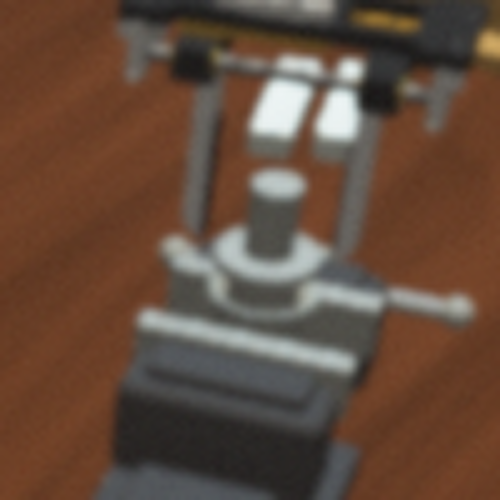

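Call:
drive_tool(
  steps=[
    {"delta_pos": [0,0,10],"yaw": 0,"hand": 70},
    {"delta_pos": [0,0,20],"yaw": 0,"hand": 70},
    {"delta_pos": [0,0,20],"yaw": 0,"hand": 70},
    {"delta_pos": [0,0,10],"yaw": 0,"hand": 70},
    {"delta_pos": [0,0,0],"yaw": 0,"hand": 70},
  ],
)

```text
clock: 11.95
eef_pos: [538.7, 268.2, 238.8]
eef_rot: [3.137, -0.001, 1.858]
wrist_force: [0.3, -0.8, -0.4]
finger_gap: 70.0
```

Call:
drive_tool(
  steps=[
    {"delta_pos": [0,0,0],"yaw": 0,"hand": 0},
    {"delta_pos": [0,0,0],"yaw": 0,"hand": 0},
    {"delta_pos": [0,0,0],"yaw": 0,"hand": 0},
    {"delta_pos": [0,0,0],"yaw": 0,"hand": 0},
    {"delta_pos": [0,0,0],"yaw": 0,"hand": 0},
  ],
)

```text
clock: 12.37
eef_pos: [537.9, 267.9, 235.3]
eef_rot: [-3.141, 0.0, 1.858]
wrist_force: [-1.0, -0.5, -1.1]
finger_gap: 39.6
```

Call:
drive_tool(
  steps=[
    {"delta_pos": [0,0,0],"yaw": 0,"hand": 0},
    {"delta_pos": [0,0,0],"yaw": 0,"hand": 0},
    {"delta_pos": [0,0,0],"yaw": 0,"hand": 0},
    {"delta_pos": [0,0,0],"yaw": 0,"hand": 0},
    {"delta_pos": [0,0,0],"yaw": 0,"hand": 0},
  ],
)

```text
clock: 12.78
eef_pos: [538.0, 267.9, 235.9]
eef_rot: [-3.142, 0.0, 1.858]
wrist_force: [0.8, -0.7, 0.6]
finger_gap: 6.6
```

```bash
python3 - <<'E'
from m import *
c=snap('wrist','wrist10');snap('scene','scene10');s=manip.read_state(); print(s['clock'],s['eef_pos'],s['wrist_force'],s['finger_gap'])
b=cv2.resize(c['frame'][60:330,140:420],None,fx=2.2,fy=2.2,interpolation=cv2.INTER_CUBIC);cv2.imwrite('pics/cropw10.png',b[:,:,::-1])
b=cv2.resize(load('scene10')['frame'][70:190,320:420],None,fx=5,fy=5,interpolation=cv2.INTER_CUBIC)[:600];cv2.imwrite('pics/crops10.png',b[:,:,::-1])
E
```

```text
12.8833 [537.98391499 267.89671091 235.92217554] [ 0.44009428  0.2707106  -0.72938848] 0.9297663013679985
```

View pics/cropw10.png

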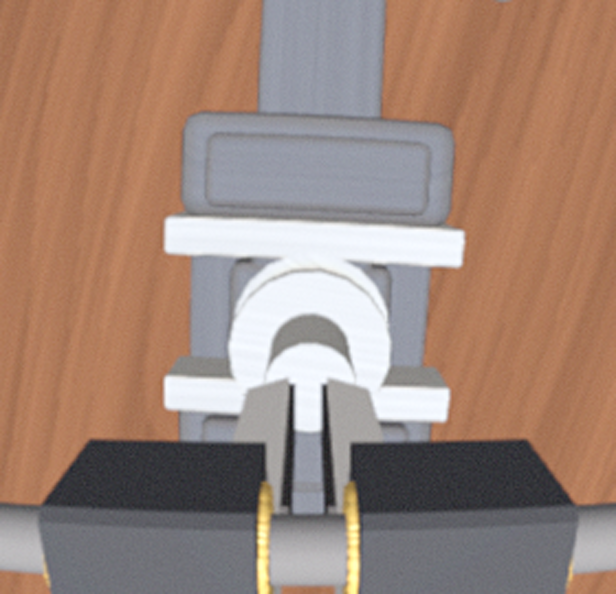

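View pics/crops10.png

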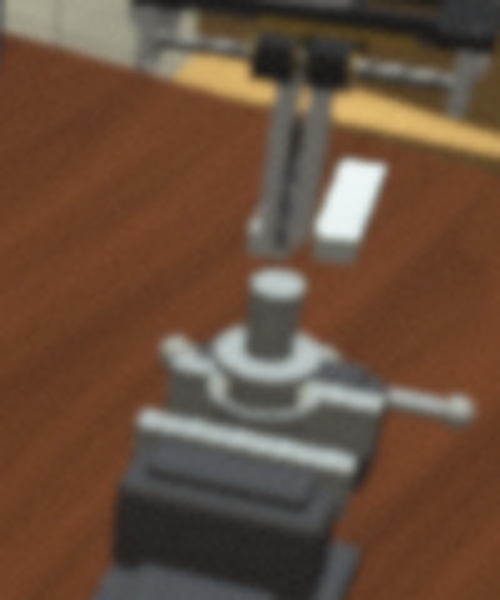

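Call:
drive_tool(
  steps=[
    {"delta_pos": [0,0,-6],"yaw": 0,"hand": 0},
    {"delta_pos": [0,0,-7],"yaw": 0,"hand": 0},
    {"delta_pos": [0,0,-4],"yaw": 0,"hand": 0},
    {"delta_pos": [0,0,0],"yaw": 0,"hand": 0},
    {"delta_pos": [0,0,0],"yaw": 0,"hand": 0},
  ],
)

```text
clock: 13.3
eef_pos: [537.9, 267.9, 218.5]
eef_rot: [-3.141, 0.0, 1.858]
wrist_force: [-1.2, -0.4, -0.4]
finger_gap: 0.1
```

Call:
drive_tool(
  steps=[
    {"delta_pos": [0,0,-2],"yaw": 0,"hand": 0},
    {"delta_pos": [0,0,-1.5],"yaw": 0,"hand": 0},
    {"delta_pos": [0,0,-1.5],"yaw": 0,"hand": 0},
    {"delta_pos": [0,0,-1.5],"yaw": 0,"hand": 0},
    {"delta_pos": [0,0,-1.5],"yaw": 0,"hand": 0},
  ],
)

```text
clock: 13.72
eef_pos: [538.3, 268.0, 211.7]
eef_rot: [3.14, -0.0, 1.858]
wrist_force: [0.7, -0.7, 7.8]
finger_gap: 0.9
```

Call:
drive_tool(
  steps=[
    {"delta_pos": [0,0,-1.5],"yaw": 0,"hand": 0},
    {"delta_pos": [0,0,-1.5],"yaw": 0,"hand": 0},
    {"delta_pos": [0,0,-1.5],"yaw": 0,"hand": 0},
    {"delta_pos": [0,0,-1.5],"yaw": 0,"hand": 0},
    {"delta_pos": [0,0,-1.5],"yaw": 0,"hand": 0},
  ],
)

```text
clock: 14.13
eef_pos: [538.6, 268.4, 205.1]
eef_rot: [3.138, -0.001, 1.858]
wrist_force: [-0.4, 1.8, 12.1]
finger_gap: 0.6
```

Call:
drive_tool(
  steps=[
    {"delta_pos": [0,0,-1.5],"yaw": 0,"hand": 0},
    {"delta_pos": [0,0,-1.5],"yaw": 0,"hand": 0},
    {"delta_pos": [0,0,-1.5],"yaw": 0,"hand": 0},
    {"delta_pos": [0,0,0],"yaw": 0,"hand": 0},
  ],
)

```text
clock: 14.47
eef_pos: [538.6, 268.6, 200.6]
eef_rot: [3.138, -0.001, 1.858]
wrist_force: [-0.4, 2.6, 9.9]
finger_gap: 0.3
```

Driving smoothly; the hard stop is expected near TCP 197.

Call:
drive_tool(
  steps=[
    {"delta_pos": [0,0,-1.5],"yaw": 0,"hand": 0},
    {"delta_pos": [0,0,-1],"yaw": 0,"hand": 0},
    {"delta_pos": [0,0,-1],"yaw": 0,"hand": 0},
    {"delta_pos": [0,0,0],"yaw": 0,"hand": 0},
  ],
)

```text
clock: 14.8
eef_pos: [538.7, 268.8, 197.4]
eef_rot: [3.137, -0.001, 1.858]
wrist_force: [-0.6, 3.6, 11.5]
finger_gap: 0.3
```

Call:
drive_tool(
  steps=[
    {"delta_pos": [0,0,-1],"yaw": 0,"hand": 0},
    {"delta_pos": [0,0,0],"yaw": 0,"hand": 0},
  ],
)

```text
clock: 14.97
eef_pos: [538.7, 268.8, 197.2]
eef_rot: [3.137, -0.001, 1.858]
wrist_force: [-3.1, 2.3, 18.9]
finger_gap: 0.2
```

Call:
drive_tool(
  steps=[
    {"delta_pos": [0,0,-0.7],"yaw": 0,"hand": 0},
    {"delta_pos": [0,0,0],"yaw": 0,"hand": 0},
  ],
)

```text
clock: 15.13
eef_pos: [538.8, 268.9, 197.2]
eef_rot: [3.136, -0.002, 1.858]
wrist_force: [-5.3, 2.4, 22.2]
finger_gap: -0.1
```

Call:
drive_tool(
  steps=[
    {"delta_pos": [0,0,4],"yaw": 0,"hand": 0},
    {"delta_pos": [0,0,8],"yaw": 0,"hand": 0},
    {"delta_pos": [0,0,25],"yaw": 0,"hand": 0},
    {"delta_pos": [0,0,25],"yaw": 0,"hand": 0},
    {"delta_pos": [0,0,25],"yaw": 0,"hand": 0},
  ],
)

```text
clock: 15.55
eef_pos: [537.8, 267.8, 281.9]
eef_rot: [-3.141, 0.0, 1.858]
wrist_force: [-0.0, 0.0, 0.1]
finger_gap: 0.4
```

Call:
drive_tool(
  steps=[
    {"delta_pos": [0,-30,0],"yaw": 0,"hand": 0},
    {"delta_pos": [0,-30,0],"yaw": 0,"hand": 0},
    {"delta_pos": [0,-20,0],"yaw": 0,"hand": 0},
    {"delta_pos": [0,0,0],"yaw": 0,"hand": 0},
    {"delta_pos": [0,0,0],"yaw": 0,"hand": 0},
  ],
)

```text
clock: 15.97
eef_pos: [538.1, 187.3, 281.1]
eef_rot: [3.141, -0.0, 1.856]
wrist_force: [0.1, 0.4, -0.8]
finger_gap: 0.6
```

```bash
python3 - <<'E'
from m import *
c=snap('wrist','wrist11');sc=snap('scene','scene11');s=manip.read_state(); print(s['clock'],s['eef_pos'],s['wrist_force'],s['finger_gap'])
b=cv2.resize(sc['frame'][100:200,320:420],None,fx=5,fy=5,interpolation=cv2.INTER_CUBIC)[:600];cv2.imwrite('pics/crops11.png',b[:,:,::-1])
P=cloud(sc)
for n,z0,z1 in [('headtop',165,205),('collar',131,150)]:
    m=(np.hypot(P[...,0]-538,P[...,1]-268)<(20 if n=='headtop' else 32))&(P[...,2]>z0)&(P[...,2]<z1)
    print(n,m.sum(),np.percentile(P[m][:,2],[10,50,90]) if m.any() else '')
E
```

```text
16.0667 [537.98050639 188.51542217 280.79211512] [0.72973863 0.70211797 0.21542393] 0.032156692759623844
headtop 101 [167.93278141 179.9142628  183.3043345 ]
collar 198 [133.33236395 139.86368359 143.51110282]
```

View pics/wrist11.png

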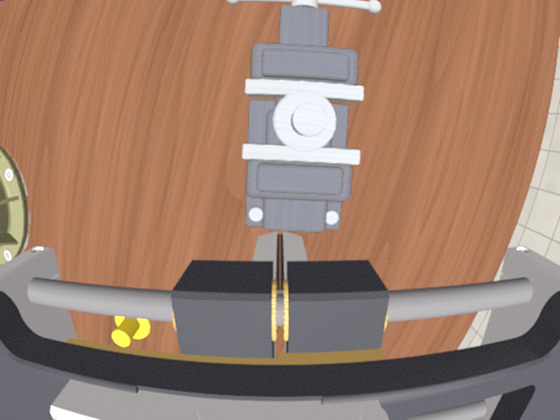

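View pics/crops11.png

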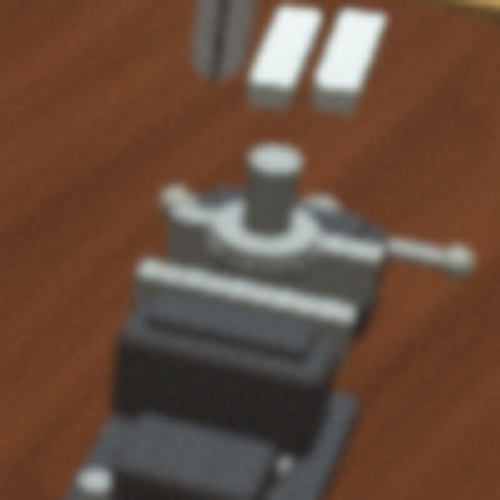

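View pics/scene11.png

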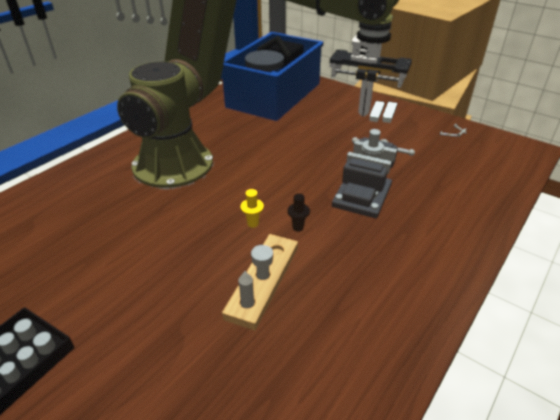

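```bash
python3 - <<'E'
from m import *
c=load('wrist11');K=c['intrinsics']
def fp(u,v):
    d=pix2ray(c,u,v,True); ax=R.from_euler('xyz',c['attitude']).as_matrix()[:,2]
    return c['position']+d/(d@ax)*c['range_z'][v,u]
def reg(name,us,vs):
    Q=np.array([fp(u,v) for u in us for v in vs if c['range_z'][v,u]>0]); print(name,np.median(Q,0).round(1),np.percentile(Q[:,2],[10,90]).round(1),len(Q))
reg('head',range(300,319),range(113,128)); reg('collar',range(278,290),range(112,130)); reg('collar top',range(295,312),range(95,101));reg('jaw',range(252,270),range(85,90)); reg('bench',range(180,220),range(100,140))
t=snap('top','top11');P=cloud(t)
for n,r,a,b in [('head',12,165,200),('collar',30,128,150)]:
    m=(np.hypot(P[...,0]-540,P[...,1]-268)<r)&(P[...,2]>a)&(P[...,2]<b); print('top',n,m.sum(),np.median(P[m],0) if m.any() else '')
b=cv2.resize(c['frame'][80:170,240:370],None,fx=6,fy=6,interpolation=cv2.INTER_CUBIC);cv2.imwrite('pics/cropw11.png',b[:,:,::-1])
for n,(x,y) in [('sa',(533.4,-206.8))]:
    for tag in ('top0','top11'):
        P=cloud(load(tag));m=(np.hypot(P[...,0]-x,P[...,1]-y)<40)&(P[...,2]>85)&(P[...,2]<103);print(tag,n,P[m].mean(0),m.sum())
E
```

```text
head [537.6 266.9 178.8] [178.  179.6] 283
collar [518.1 262.3 136.9] [135.9 137.8] 216
collar top [529.3 288.6 136.8] [135.9 137.8] 102
jaw [486.3 289.7 114.8] [113.8 115.7] 89
bench [406.2 239.4  -1.1] [-2.2 -0. ] 1597
top head 0 
top collar 18 [522.50535785 284.54566436 138.20728807]
top0 sa [ 533.31995359 -206.83505822   95.68658119] 319
top11 sa [ 533.37960423 -206.68450373   95.57300328] 321
```

View pics/cropw11.png

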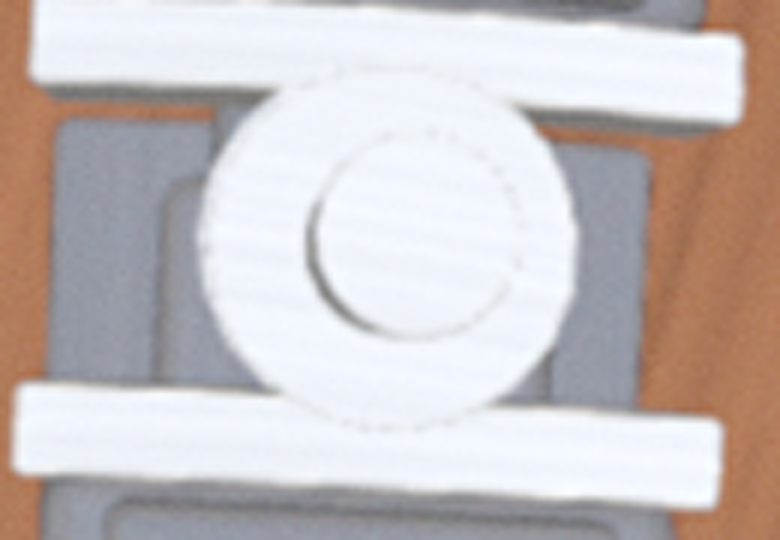

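View pics/top11.png

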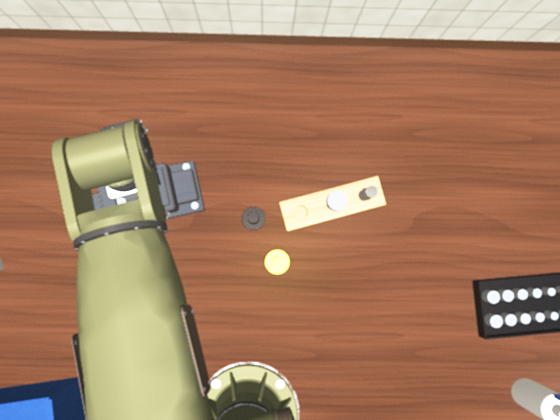

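```bash
python3 - <<'E'
from cell import manip
s=manip.read_state(); print(s['clock'],s['qd'].round(3),s['wrist_force']); print(manip.sign_off())
E
```

```text
16.1167 [ 0.002  0.002  0.002 -0.001 -0.003 -0.004] [-0.55036523  0.89851956  0.45697439]
the job is handed in; nothing more can be done
None
```

I moved the plain-steel tapered arbor from the end hole of the rack into the vice socket and let go of it there. With closed fingertips I then pressed it down until it stopped, and handed the job in at 16.1 s. The sign-off reports no verdict.

**Identification:** the arbor was at scene pixel (277,222), a steel piece with a wide collar and a narrow head. The yellow (252,205) and black (298,210) look-alikes stand on the bench and were left alone.

**Standing proud:** it took its weight on the taper at TCP z 176.4 mm, the height predicted for 16 mm proud. With the gripper open, the wrist force read about 0 N and the arbor stood upright.

**Driving home:** it went down under roughly 8–12 N. It then stopped at TCP z 197.2 mm (197 expected), while the force rose to 22 N with no further movement.

**Final checks:**
- **Collar:** its top is 22 mm above the vice jaws in the wrist depth image, against 23 mm expected when fully home.
- **Position:** the head is centred at about (537.6, 266.9) mm, against (537.3, 268.2) mm measured for the socket.
- **Other tools:** both still stand in the rack. The straight arbor shifted by less than 0.2 mm by measurement; the pin I checked only by eye.
- **Robot:** clear of everything and at rest.

**Disagreements:**
- The top camera put things about 2–4 mm further in +x than the wrist camera, so I relied on the wrist view.
- Its view of the seated head was blocked by the arm at the end.
- The scene depth on the seated head was noisy, reading 168–183 mm with a median of 180 mm.

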